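# Close the cutting-fluid tank with its tab-locked filler cap

## Robot

A 6-joint arm with a two-finger parallel gripper is mounted at the origin on the work surface. World frame = base frame: x ahead of the robot, y to its left, z up, the work surface at z = 0. Lengths are in m, angles in degrees, forces in N, time in s.
With the tool pointing down it reaches from about 0.35 to 0.875 m from the base axis. Payload 4.2 kg.
Tool frame: the origin (TCP) lies midway between the tips of the shut fingers; the grasp point (between the pads) lies 19 mm behind it; z points along the fingers, y is the line along which they close (so a half turn about z gives the same grasp; the last joint's range is limited). The gripper opens to 87 mm and grips with 3 to 60 N. Pads are 19 mm wide; open, the fingers measure 117 mm over their backs; the gripper's body (75 mm by 190 mm) begins 51 mm behind the grasp point.
Start: joints at [-51.646, 22.042, 0.453, 0, -68.411, -14.817], TCP at [0.25, -0.573, 0.223] pointing down, gripper open.
Joint ranges: [-179.83, 179.83], [-69.29, 118.12], [-61.27, 80.66], [-181.25, 117.63], [-171.15, -9.14], [-177.46, 177.46]. Speed limits (degrees/s): [159.86, 159.86, 180, 180, 180, 180].

## Interface

Orientations are given as a 3x3 rotation matrix whose columns are the frame's x, y, z axes.
In Python, from station import sense, capture, finish_job, silhouettes, landmark_of gives the robot as it stands.
- The arm moves only by the tool step_arm, never from a script. Its arguments are lists of equal length, an entry for each row: "linear": the shift along the tool's x, y, z in mm, a list of three; "delta_rot": the turn, a rotation vector about the tool's x, y, z in rad, a list of three; "grip": the finger opening in mm, from 0 to 87. A call has 1 to 10 rows; each row shifts and turns the commanded pose from where the row before left it, along the tool's axes as they then stand; what a row does not reach is not made up. A row lasts 1/8 s, in which the tool goes at most 62.5 mm and 10.7 degrees, less where a joint would pass 70% of its speed; a pose out of reach is approached as far as the arm can. A call with a gripper value outside its range is refused whole. The fingers move at their own pace and stop on an object; the grip force is fixed at half the most. Time passes only in rows, so rows that do not move let the fingers close. It gives the time, the measured TCP pose, the force, the opening and the grip force at its end, in the units of the state.
- sense(): the state, without advancing time (a new reading comes with each control period).
- capture(name): name is "side" or "top" or "wrist"; returns a dict with "img" (400x640x3 uint8, red, green, blue), "fx", "fy", "cx", "cy" (pixels), "world_to_cam" (4x4, takes a point from world to camera coordinates); the wrist camera has in their place "mount" (4x4, takes a point from camera to tool coordinates, whose origin is the TCP and whose axes are the flange's). Camera axes: x right, y up, looking along -z (the intrinsics and any distortion apply to the point x, -y, -z); pixel columns grow to the right and rows downward; lengths in m; the calibration is good to about 2 mm. A picture is of the moment at which its call begins: read the wrist's pose just before it. There is no depth.
- finish_job(): hands the job in; it is judged then, once.
Trained networks look in the newest picture that a camera, given by its name, has taken for a name from the list of things; names that differ only in an ending like _2 or _b are one class to them, and where a whole thing is asked for, a point or a joint stands for the part that bears it (a point fixed in the world has none). Each returns a list of dicts, best first, with "score" (0 to 1); they miss things now and then, are a little off and sometimes report something else, mostly with a low value. They report only what shows in the picture. A call takes as long as a camera call. They do not tell look-alikes from the thing itself.
- silhouettes(camera, label): "mask" (400x640 bool, what is visible of it) and "point" ([column, row] in pixels, amid what is visible of it).
- landmark_of(camera, label): "point" ([column, row] in pixels: a listed point, or the origin of a listed thing).
The state is a dict: "time_s": time; "joints": joint angles; "joint_velocities": joint speeds; "effort": joint torques, N m; "tcp_pos": TCP position; "ee_rot": TCP orientation; "wrist_force": force on the tool from outside, world axes, zero at the start; "moment": the same for the moment, N m; "gripper_width": opening from 0.0 (shut) to 1.0 (fully open); "gripper_force": force on a finger pad.
Only numpy, scipy, OpenCV 4.12 (cv2) and the standard library are available. Lean on these libraries where they do the work, as an engineer would, in place of code of your own. Each camera call takes 0.05 s, during which the arm holds its last target. There are 200 camera calls.

## Task

Grinding is about to start and the filler of the cutting-fluid tank stands open to the grit. Pick up the filler cap by its two tabs, set it on the neck with the tabs squeezed together, press it down gently and turn it clockwise as far as it goes, then let go so that both tabs spring out and lock it there, fully home. Do not force it onto the neck, and leave the other things on the bench alone.

Things in the scene. Friction and masses are not known exactly. Their poses are not given: they have to be found in the camera images.
- cap: Loose round aluminium bayonet cap, 45 mm across, 29 mm high without its tabs, about 0.12 kg, standing mouth down on the bench. Origin: centre of its lower rim; z up. Two steel squeeze tabs stand up beside its top at its +y and -y; both sides are alike, so half a turn changes nothing. Skirt bore 38.6 mm with a chamfered mouth; the sprung gasket inside lies 18.5 mm above the rim.
- cap_tabs (a point): Midway between the tabs, on the cap's axis, 42 mm above its rim. Tabs: 18 mm wide (along x), pivots 25 mm above the rim, top edges 49 mm above it. At rest they lean out, 63 mm over the outer faces at the top, 53 mm at the pivots. Squeezed (5 N each) they stand upright and parallel, 53 mm over the faces, against a stop; the cap is lifted, pressed and turned so.
- tab_a (a joint): Squeeze of the tab at the cap's +y, rad: 0 sprung fully out (locking), 0.22 squeezed fully in; its pawl clears the neck above about 0.13
- tab_b (a joint): Squeeze of the tab at the cap's -y, the same
- cap_lugs (a point): On the cap's axis, 13 mm above its rim, at the height of the two bayonet lugs inside the skirt: they point inwards at the cap's +x and -x (square to the tabs), span 50 degrees each, 4 mm thick, leaving 31 mm between them.
- cap_pawls (a point): On the cap's axis, 3.5 mm above its rim, at the height of the pawls: the lower end of each tab, 6 mm wide and 5 mm tall, points inwards through a window in the skirt at +y or -y and swings outwards, clear of the neck, when its tab is squeezed.
- tank: Painted sheet-steel tank bolted to the bench, 186 x 146 mm in plan (x, y of its frame), 100 mm high; origin: centre of its underside. The open filler neck stands on its lid; a bent return pipe, 30 mm high, stands on the lid 100 mm from the neck.
- filler (a point): Drawing position of the centre of the neck's rim, 129.5 mm above the bench; axes as the tank's. The neck was bolted on as it came: truly up to 1.5 mm off in x and y, 2 mm in z, and turned up to 0.6 rad either way about z. It is a steel tube 28 mm across, 24.5 mm tall on a flange 62 mm across. Locked, the cap's rim is 21 mm below the neck's rim, held up against the ledges by its gasket.
- ledges (a point): 2 mm below filler, top of the neck's two bayonet ledges (35.6 mm across, 4 mm thick, 114 degrees each, at its +y and -y). The cap enters with its lugs in the 66 degree gaps at +x and -x, either way round, within about 6 degrees; else the lugs rest on the ledges till turned. Gasket touches at 18.5 mm down from the rim; 2.5 mm (5 N) more, the lugs are below the ledges; 4.5 mm (9 N), hard down.
- collar (a point): 14 mm below filler: top of a collar 35.6 mm across, 8 mm tall. Held down and turned clockwise (from above) 75 degrees from mid-gap, the lugs meet a stop; there the pawls face two notches in the collar (up to 6 degrees short of the stop will do) and, released, the tabs spring fully out into them. Elsewhere the collar keeps the tabs in. Unsqueezed, the pawls stand on the ledges and the cap cannot go down.
- grinder: bystander: angle grinder, 0.3 m long, lying at the right of the bench; origin under the middle of its body
- plates: bystander: stack of drilled steel flats 130 x 60 x 48 mm, left; origin: centre of its underside
- hammer: bystander: hammer 0.28 m long, near left; origin under the middle of its length
- angle: bystander: 200 mm piece of steel angle 50 x 50 mm, back middle; origin: centre of its underside
Things that resemble listed ones, but are neither listed nor needed, are in the scene too. What is meant by the tank is not red, and is the larger of those in its own colour.

How it is judged:
By the outcome, as a careful person would: the job done as asked, in the order asked, and still so for the second after the job is handed in, with the robot touching nothing.
It also fails if it takes over 72 s, if anything falls off the work surface, if the arm or the gripper's body presses on something with over 40 N, if the wrist force passes 120 N, or if a joint passes its speed limit or range.

## Working session

There is one attempt and no reset: what is moved stays moved. The work goes in short steps, Python scripts to look and compute and a tool call to move; the robot and the scene stay as the last step left them, time stands still between calls to the robot, and variables do not carry over. Pictures are saved under pics/ and viewed, at most 10 in all, crops included, and the job is handed in when it is done.

Besides the shell and the picture viewer there is one more tool, called as name(argument=value, ...) on one line, values as JSON. step_arm: Moves the arm, as the interface text tells. Its arguments: {"type":"object","properties":{"linear":{"type":"array"},"delta_rot":{"type":"array"},"grip":{"type":"array"}},"required":["linear","delta_rot","grip"]}

```bash
mkdir -p pics; ls
cat > h.py <<'E'
import numpy as np, cv2
from station import sense, capture, finish_job, silhouettes, landmark_of
def cam(name):
    s=sense(); c=capture(name)
    K=np.array([[c['fx'],0,c['cx']],[0,c['fy'],c['cy']],[0,0,1]])
    if 'mount' in c:
        T=np.eye(4);T[:3,:3]=s['ee_rot'];T[:3,3]=s['tcp_pos']; C=T@np.array(c['mount'])
    else: C=np.linalg.inv(np.array(c['world_to_cam']))
    return dict(img=c['img'],K=K,C=C,D=np.array(c.get('dist',c.get('distortion',np.zeros(5)))),keys=[k for k in c])
def ray(c,p):
    u=cv2.undistortPoints(np.array([[p]],float),c['K'],c['D'])[0,0]
    d=c['C'][:3,:3]@np.array([u[0],-u[1],-1.]); return c['C'][:3,3],d/np.linalg.norm(d)
def atz(c,p,z):
    o,d=ray(c,p); return o+d*(z-o[2])/d[2]
def proj(c,P):
    q=np.linalg.inv(c['C'])@np.append(P,1); q=c['K']@np.array([q[0],-q[1],-q[2]]); return q[:2]/q[2]
def tri(rs):
    A=sum(np.eye(3)-np.outer(d,d) for o,d in rs); b=sum((np.eye(3)-np.outer(d,d))@o for o,d in rs)
    x=np.linalg.solve(A,b); return x,[np.linalg.norm(np.cross(x-o,d)) for o,d in rs]
def save(n,img,s=1):
    cv2.imwrite('pics/'+n+'.png',cv2.cvtColor(cv2.resize(img,None,fx=s,fy=s,interpolation=cv2.INTER_CUBIC),cv2.COLOR_RGB2BGR))
E
python3 - <<'E'
from h import *
ims=[]
for n in ['top','side']:
    c=cam(n); print(n,c['keys'],c['C'].round(3).tolist(),c['K'].tolist()); ims.append(c['img'])
    for l in ['cap','cap_tabs','tank','filler','ledges']:
        for r in landmark_of(n,l)[:4]: print(l,np.round(r['point'],1),round(r['score'],2))
    save(n,c['img'])
s=sense();print(s)
E
```

```text
pics
top ['img', 'fx', 'fy', 'cx', 'cy', 'world_to_cam'] [[-0.012, 0.995, -0.1, 0.462], [-1.0, -0.013, -0.012, -0.016], [-0.013, 0.099, 0.995, 1.204], [0.0, 0.0, 0.0, 1.0]] [[389.5474826902595, 0.0, 325.40293336905614], [0.0, 389.5474826902595, 191.57186132233844], [0.0, 0.0, 1.0]]
cap [277.8 212.4] 0.6
cap_tabs [278.8 214.7] 0.78
tank [419.5 126.4] 0.87
tank [290.  259.6] 0.79
tank [361.8 220.8] 0.6
filler [359.1 231.7] 0.96
filler [286.5 270.8] 0.74
filler [423.3 118.7] 0.64
ledges [427.3 117.8] 0.77
ledges [360.  232.7] 0.72
ledges [285.5 268. ] 0.65
side ['img', 'fx', 'fy', 'cx', 'cy', 'world_to_cam'] [[-0.973, 0.163, -0.164, 0.37], [-0.231, -0.639, 0.734, 0.971], [0.015, 0.752, 0.659, 0.97], [0.0, 0.0, 0.0, 1.0]] [[496.8236151575698, 0.0, 317.1948100313665], [0.0, 496.8236151575698, 200.53878664318302], [0.0, 0.0, 1.0]]
cap [331.2 266.5] 0.57
cap_tabs [330.6 257.8] 0.8
tank [388.  269.8] 0.74
tank [277.  153.8] 0.67
tank [358.5 207.7] 0.6
filler [282.1 126.7] 0.95
filler [372.8 178.4] 0.92
filler [399.  247.7] 0.72
filler [375.  179.8] 0.35
ledges [373.  175.3] 0.98
ledges [280.
[... 154 characters left out ...]
9725e+01, -1.48182587e+01]), 'joint_velocities': array([-0.03230733,  0.08624205, -0.03773653,  0.02318244, -0.05417874,
       -0.09155994]), 'effort': array([ 2.05949077e-04, -3.90213883e+01,  1.87535119e+01,  4.22254354e+00,
        1.53510994e-02, -3.10769497e-05]), 'tcp_pos': array([ 0.24959442, -0.57295475,  0.22257713]), 'ee_rot': array([[-9.16808696e-01, -3.99326702e-01,  5.80206652e-06],
       [-3.99326702e-01,  9.16808696e-01, -1.54844305e-05],
       [ 8.63961509e-07, -1.65131806e-05, -1.00000000e+00]]), 'wrist_force': array([ 0.14646285, -0.52787348, -0.375395  ]), 'moment': array([ 0.01572906,  0.02162402, -0.00629744]), 'gripper_force': 0.0, 'gripper_width': 0.998525951768613}
```

View pics/top.png

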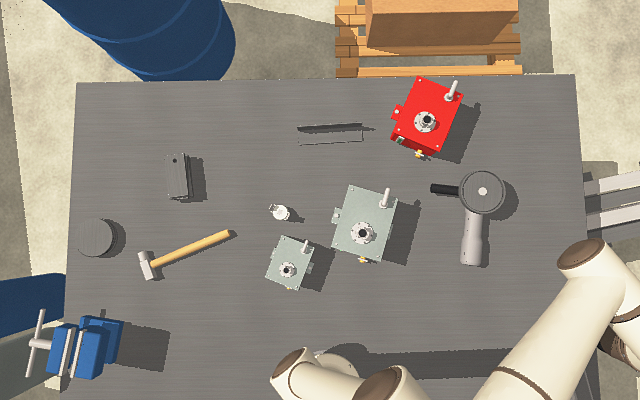

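View pics/side.png

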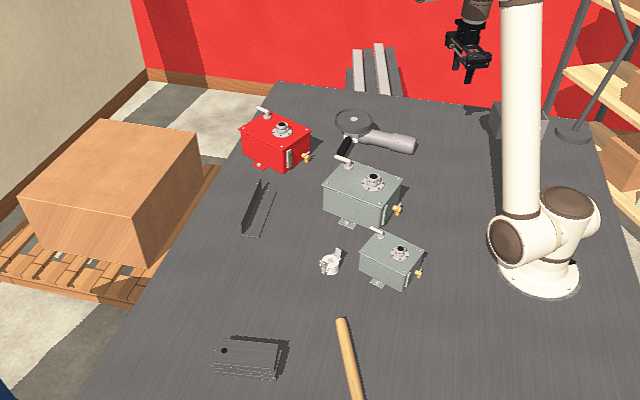

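The views show the larger grey tank's neck at top (361,232) and side (373,179), and the cap at top (279,213) and side (331,262). The red tank and the small grey one are look-alikes.

Run:
```python
from h import *
t=cam('top');s=cam('side')
for n,a,b in [('tabs',(278.8,214.7),(330.6,257.8)),('caporig',(277.8,212.4),(331.2,266.5)),('filler',(359.1,231.7),(372.8,178.4)),('pipe',(386,190),(343,157))]:
    print(n,tri([ray(t,a),ray(s,b)]))
print(atz(t,(361.8,220.8),0))
for n in ['top','side']:
    for r in silhouettes(n,'cap')[:2]:
        print(n,r['score'],r['point'],r['mask'].sum())
im=np.hstack([cv2.resize(t['img'][190:240,255:305],(390,390),interpolation=2),cv2.resize(s['img'][235:285,305:355],(390,390),interpolation=2)])
save('capzoom',im)
q=sense();print(q['tcp_pos'])
w=cam('wrist');print(w['C'].round(3),w['K'])
```

```text
tabs (array([0.51452293, 0.13848453, 0.03991764]), [np.float64(0.0034136243176558128), np.float64(0.003413624317655785)])
caporig (array([0.5168108 , 0.14428034, 0.01407374]), [np.float64(0.0024823533994491453), np.float64(0.0024823533994489367)])
filler (array([ 0.45593715, -0.09467025,  0.12689602]), [np.float64(0.002117219098228422), np.float64(0.0021172190982283587)])
pipe (array([ 0.56201706, -0.17237386,  0.12602513]), [np.float64(0.010334496071946588), np.float64(0.010334496071946796)])
[ 0.49084966 -0.1127326   0.        ]
top 0.71 [278.3, 210.5] 234
side 0.79 [334.1, 260.0] 349
[ 0.24960055 -0.57299893  0.22260043]
[[-0.399 -0.876 -0.269  0.176]
 [ 0.917 -0.382 -0.117 -0.606]
 [-0.001 -0.294  0.956  0.384]
 [ 0.     0.     0.     1.   ]] [[352.30874853   0.         326.47800545]
 [  0.         352.30874853 196.29507546]
 [  0.           0.           1.        ]]
```

View pics/capzoom.png

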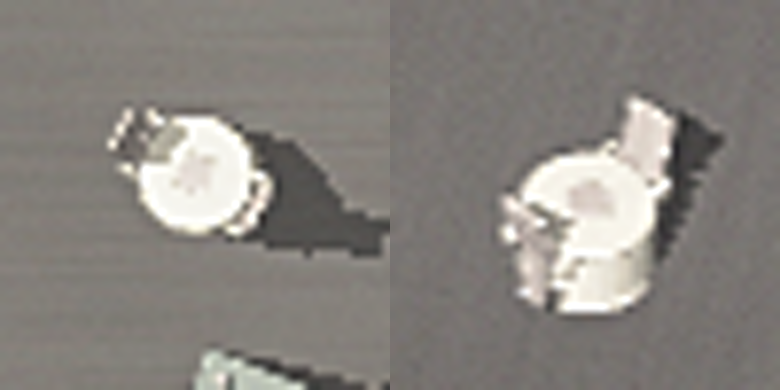

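The zoom shows the cap's tabs at about (271,209) and (288,216) in the top picture, so the tab axis lies at azimuth ≈66° in the world. The cap's position is consistent with its stated size. Next I look at the neck with the wrist camera.

```bash
cat >> h.py <<'E'
def plan(pos,az,n,grip=87):
    """rows to bring TCP to pos with tool y at azimuth az (deg, turn not wrapped beyond +-180 unless given as exact), tool down"""
    s=sense();R=np.array(s['ee_rot']);p=np.array(s['tcp_pos'])
    a=np.degrees(np.arctan2(R[1,1],R[0,1])); d=az-a
    L=[];
    cur=p.copy()
    for i in range(n):
        t=np.radians(a+d*i/n); Y=np.array([np.cos(t),np.sin(t),0]);X=np.array([-Y[1],Y[0],0]);Z=np.array([0,0,-1.])
        tgt=p+(np.array(pos)-p)*(i+1)/n; v=(tgt-cur)*1000; l=np.round([v@X,v@Y,v@Z],1); L.append(l.tolist()); cur=cur+(l[0]*X+l[1]*Y+l[2]*Z)/1000
    print('az',a.round(2),'turn/row',-np.radians(d/n).round(4)); print(L)
E
python3 - <<'E'
from h import *
plan([0.383,-0.062,0.223],246,14)
E
```

```text
az 113.54 turn/row -0.1651
[[-23.3, 29.7, -0.0], [-27.9, 25.4, -0.1], [-31.6, 20.5, 0.0], [-34.6, 15.0, -0.0], [-36.6, 9.1, -0.1], [-37.6, 3.0, 0.0], [-37.6, -3.3, -0.0], [-36.5, -9.4, -0.0], [-34.5, -15.2, -0.1], [-31.6, -20.8, -0.0], [-27.7, -25.6, -0.0], [-23.1, -29.8, -0.1], [-17.8, -33.2, 0.0], [-12.2, -35.7, -0.0]]
```

step_arm(linear=[[-23, 30, 0], [-28, 25, 0], [-32, 20, 0], [-35, 15, 0], [-37, 9, 0], [-38, 3, 0], [-38, -3, 0], [-36, -9, 0], [-34, -15, 0], [-32, -21, 0]], delta_rot=[[0, 0, -0.165], [0, 0, -0.165], [0, 0, -0.165], [0, 0, -0.165], [0, 0, -0.165], [0, 0, -0.165], [0, 0, -0.165], [0, 0, -0.165], [0, 0, -0.165], [0, 0, -0.165]], grip=[87, 87, 87, 87, 87, 87, 87, 87, 87, 87])

```text
time_s: 2.1
tcp_pos: [0.3459, -0.2063, 0.2229]
ee_rot: [[0.475, -0.88, 0.001], [-0.88, -0.475, -0.0], [0.001, -0.001, -1.0]]
wrist_force: [0.6, 0.8, 0.5]
gripper_width: 0.996
gripper_force: 0.0
```

step_arm(linear=[[-28, -26, 0], [-23, -30, 0], [-18, -33, 0], [-12, -36, 0], [0, 0, 0], [0, 0, 0]], delta_rot=[[0, 0, -0.165], [0, 0, -0.165], [0, 0, -0.165], [0, 0, -0.165], [0, 0, 0], [0, 0, 0]], grip=[87, 87, 87, 87, 87, 87])

```text
time_s: 2.85
tcp_pos: [0.3842, -0.061, 0.2226]
ee_rot: [[0.913, -0.409, -0.0], [-0.409, -0.913, -0.0], [-0.0, 0.0, -1.0]]
wrist_force: [-0.4, 0.6, 0.0]
gripper_width: 1.001
gripper_force: 0.0
```

Run:
```python
from h import *
s=sense();print(s['joints'].round(1),s['tcp_pos'])
c=cam('wrist');np.save('w1.npy',c,allow_pickle=True)
for l in ['filler','ledges','tank','collar']:
    for r in landmark_of('wrist',l)[:2]: print(l,np.round(r['point'],1),round(r['score'],2),atz(c,r['point'],0.128))
print(proj(c,[.456,-.095,.128]))
p=proj(c,[.456,-.095,.128]).astype(int)
save('neck',cv2.resize(c['img'][max(0,p[1]-75):p[1]+75,max(0,p[0]-75):p[0]+75],(600,600),interpolation=2))
print(p-75)
```

```text
[ 15.2  -1.9 -29.6  -0.  -62.3  50.6] [ 0.38422112 -0.06096633  0.22257985]
filler [175.9 289.7] 0.95 [0.36417919 0.08417649 0.128     ]
filler [338.9  85.5] 0.72 [ 0.45693813 -0.10360046  0.128     ]
ledges [340.4  86.2] 0.94 [ 0.45608727 -0.10436553  0.128     ]
ledges [176.7 284.1] 0.72 [0.36844145 0.0808144  0.128     ]
tank [332.5  53.6] 0.82 [ 0.47758111 -0.10787253  0.128     ]
tank [202.8 227.7] 0.79 [0.40318468 0.03598217 0.128     ]
collar [176.5 281.9] 0.89 [0.37027681 0.07988889 0.128     ]
collar [337.5  86.4] 0.79 [ 0.4567892  -0.10247534  0.128     ]
[328.13190609  92.07393203]
[253  17]
```

View pics/neck.png

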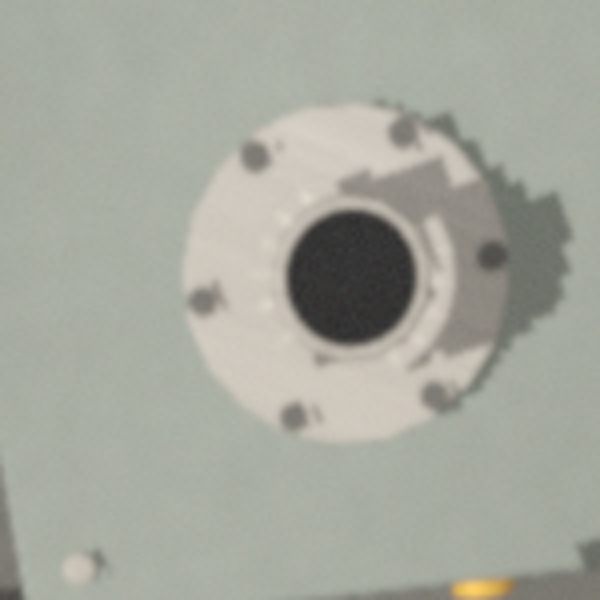

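The neck crop shows the bore's centre at wrist pixel (340.5,86), with ledges at its left and right and gaps near the top and bottom. I'll take a closer view for height and the gap angle.

step_arm(linear=[[20, 0, 25], [20, 0, 25], [0, 0, 5], [0, 0, 0]], delta_rot=[[0, 0, 0], [0, 0, 0], [0, 0, 0], [0, 0, 0]], grip=[87, 87, 87, 87])

```text
time_s: 3.6
tcp_pos: [0.4204, -0.0775, 0.1675]
ee_rot: [[0.912, -0.409, -0.001], [-0.409, -0.912, -0.0], [-0.001, 0.001, -1.0]]
wrist_force: [0.4, -0.3, -0.6]
gripper_width: 0.998
gripper_force: 0.0
```

Run:
```python
from h import *
w1=np.load('w1.npy',allow_pickle=True).item()
c=cam('wrist');np.save('w2.npy',c,allow_pickle=True)
print(sense()['tcp_pos'])
def bore(c,g):
    # dark bore opening blob near guess
    gr=cv2.cvtColor(c['img'],cv2.COLOR_RGB2GRAY); m=((gr<75)*255).astype(np.uint8)
    n,l,st,ce=cv2.connectedComponentsWithStats(m)
    k=[i for i in range(1,n) if st[i,4]>200 and np.hypot(*(ce[i]-g))<25]
    for i in k:
        cn=cv2.findContours((l==i).astype(np.uint8),0,1)[0][0]; e=cv2.fitEllipse(cn); print(st[i],ce[i].round(1),np.round(e[0],2),np.round(e[1],1)); return e[0]
for l in ['filler','ledges']:
    for r in landmark_of('wrist',l)[:2]: print(l,np.round(r['point'],1),round(r['score'],2))
g=proj(c,[.456,-.104,.128]);print(g)
a=bore(w1,np.array([340.5,86]));b=bore(c,g)
P,res=tri([ray(w1,a),ray(c,b)]);print(P,res)
# contrast-stretched, world-aligned rectification at ledge plane z=0.1275, 12 px/mm... x right y up
N=560;mm=0.035
src=np.float32([proj(c,[P[0]+sx*mm,P[1]+sy*mm,.1275]) for sx,sy in [(-1,1),(1,1),(1,-1),(-1,-1)]])
H=cv2.getPerspectiveTransform(src,np.float32([[0,0],[N,0],[N,N],[0,N]]))
im=cv2.warpPerspective(c['img'],H,(N,N),flags=cv2.INTER_CUBIC)
im=cv2.cvtColor(cv2.createCLAHE(4,(4,4)).apply(cv2.cvtColor(im,cv2.COLOR_RGB2GRAY)),cv2.COLOR_GRAY2RGB)
save('neck2',im)
```

```text
[ 0.42078034 -0.07736604  0.16809027]
filler [344.8 155.2] 0.61
ledges [341.4 156.1] 0.72
[342.27744222 158.48263579]
[326  70  30  32 764] [340.5  85.9] [340.46  85.85] [29.6 31. ]
[ 324  140   38   38 1136] [342.8 158.3] [342.77 158.3 ] [36.8 37.5]
[ 0.45631747 -0.10439644  0.12973754] [np.float64(3.5031953924986525e-05), np.float64(3.503195392501296e-05)]
```

View pics/neck2.png

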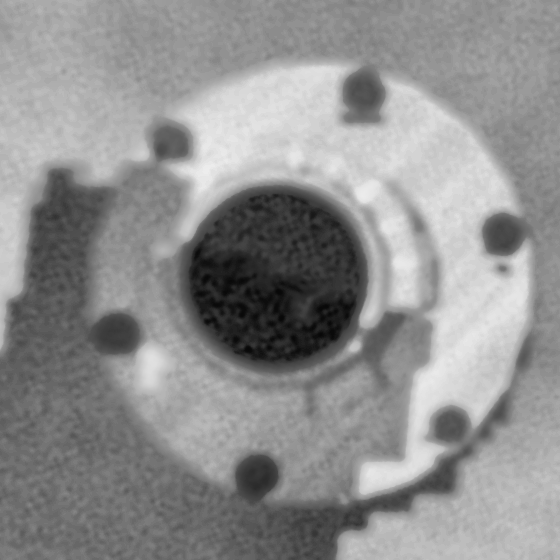

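The rectified view (x right, y up) shows the neck's bore centred at (278,277). A gap seems to lie at the lower right, from about -13° to -75°. I'll check that with a polar unwrapping.

Run:
```python
from h import *
P=np.array([.45632,-.10440,.1297])
out=[]
for f in ['w1.npy','w2.npy']:
    c=np.load(f,allow_pickle=True).item()
    th=np.radians(np.arange(180,-180,-.45)); rr=np.arange(.010,.024,.00007)
    mp=np.zeros((len(rr),len(th),2),np.float32)
    for i,r in enumerate(rr):
        for j,t in enumerate(th):
            mp[i,j]=proj(c,[P[0]+r*np.cos(t),P[1]+r*np.sin(t),P[2]-.002])
    im=cv2.remap(c['img'],mp,None,cv2.INTER_CUBIC)
    im=np.clip((im.astype(float)-90)*1.6,0,255).astype(np.uint8)
    for a in range(-150,180,30):
        x=int((180-a)/.45); im[:6,x]=(255,0,0)
        cv2.putText(im,str(a),(x-12,20),0,.4,(255,255,0),1)
    for r in (.014,.0178): im[int((r-.01)/.00007),::12]=(255,0,0)
    out.append(im)
im=np.vstack(out);print(im.shape);save('polar',im)
```

```text
(402, 800, 3)
```

View pics/polar.png

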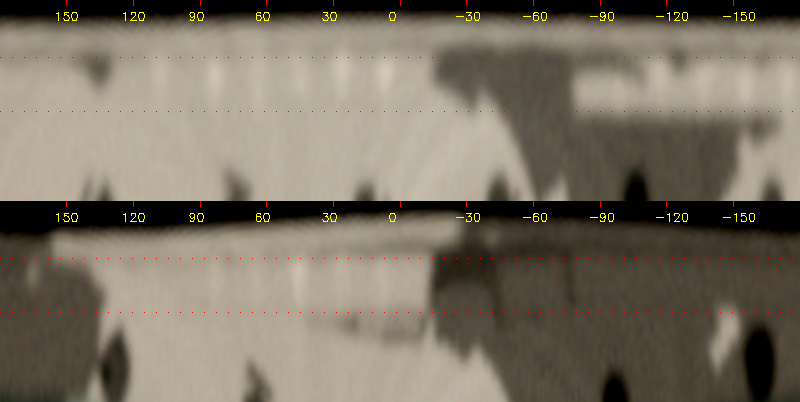

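The polar view shows the gap running from about -14.5° to -77.5°, so mid-gap is at -46° and the tab axis must stand at azimuth 44/224° to enter. Now I look at the cap from two places.

Run:
```python
from h import *
plan([.443,.174,.19],246,8)
```

```text
az -114.09 turn/row -0.7856
[[-10.3, -29.8, -2.7], [13.7, -28.3, -2.7], [29.8, -10.3, -2.7], [28.3, 13.8, -2.6], [10.3, 29.8, -2.7], [-13.8, 28.3, -2.7], [-29.8, 10.3, -2.7], [-28.3, -13.8, -2.7]]
```

step_arm(linear=[[-10, -30, -5], [-10, -30, -5], [-10, -30, -5], [-10, -30, -5], [-11, -30, 0], [-11, -30, 0], [-10, -30, 0], [-10, -28, 0], [0, 0, 10], [0, 0, 0]], delta_rot=[[0, 0, 0], [0, 0, 0], [0, 0, 0], [0, 0, 0], [0, 0, 0], [0, 0, 0], [0, 0, 0], [0, 0, 0], [0, 0, 0], [0, 0, 0]], grip=[87, 87, 87, 87, 87, 87, 87, 87, 87, 87])

```text
time_s: 5.0
tcp_pos: [0.4423, 0.1728, 0.177]
ee_rot: [[0.913, -0.408, -0.002], [-0.408, -0.913, -0.001], [-0.001, 0.002, -1.0]]
wrist_force: [-0.1, -1.3, -0.4]
gripper_width: 1.002
gripper_force: 0.0
```

Run:
```python
from h import *
print(sense()['tcp_pos'])
c=cam('wrist');np.save('w3.npy',c,allow_pickle=True)
for l in ['cap','cap_tabs']:
    for r in landmark_of('wrist',l)[:2]: print(l,np.round(r['point'],1),round(r['score'],2),atz(c,r['point'],.042 if 'tabs' in l else 0))
```

```text
[0.4422863  0.17282992 0.17698664]
cap [329.3  84.4] 0.75 [0.51833141 0.13491199 0.        ]
cap [325.4  85.5] 0.72 [0.51891324 0.13856557 0.        ]
cap_tabs [329.6  83.8] 0.79 [0.51861807 0.13502892 0.042     ]
```

step_arm(linear=[[25, 0, 15], [25, 0, 15], [0, 0, 10], [0, 0, 0]], delta_rot=[[0, 0, 0], [0, 0, 0], [0, 0, 0], [0, 0, 0]], grip=[87, 87, 87, 87])

```text
time_s: 5.65
tcp_pos: [0.4881, 0.1523, 0.1369]
ee_rot: [[0.912, -0.409, -0.002], [-0.409, -0.912, -0.001], [-0.001, 0.002, -1.0]]
wrist_force: [-0.1, 0.4, -0.4]
gripper_width: 0.999
gripper_force: 0.0
```

Run:
```python
from h import *
print(sense()['tcp_pos'])
c=cam('wrist');np.save('w4.npy',c,allow_pickle=True)
for l in ['cap','cap_tabs']:
    for r in landmark_of('wrist',l)[:2]: print(l,np.round(r['point'],1),round(r['score'],2),atz(c,r['point'],.042 if 'tabs' in l else 0))
# both views rectified at tab top plane z=.049, world aligned, 4px/mm
ims=[]
for f in ['w3.npy','w4.npy']:
    k=np.load(f,allow_pickle=True).item();N=390;mm=.04875
    for z in ((.029,) if f=='w3.npy' else (.029,)):
        src=np.float32([proj(k,[.516+sx*mm,.141+sy*mm,z]) for sx,sy in [(-1,1),(1,1),(1,-1),(-1,-1)]])
        H=cv2.getPerspectiveTransform(src,np.float32([[0,0],[N,0],[N,N],[0,N]]))
        ims.append(cv2.warpPerspective(k['img'],H,(N,N),flags=cv2.INTER_CUBIC))
save('cap2',np.hstack(ims))
```

```text
[0.48810681 0.15233704 0.13690387]
cap [329.7 143.4] 0.56 [0.52038825 0.13392706 0.        ]
cap_tabs [328.  148.7] 0.86 [0.52347313 0.1344777  0.042     ]
```

View pics/cap2.png

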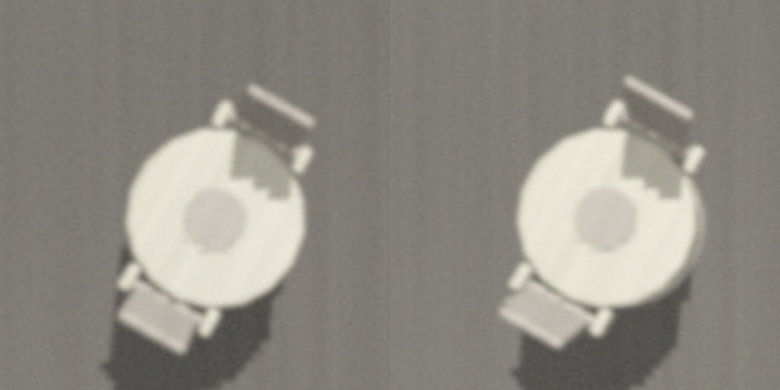

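Both rectified views agree. The cap's disc is 45 mm across with its top at 29 mm, its centre is at world (0.5214, 0.1355), and the tab axis is at 60.3°. The tool must turn +0.098 rad.

step_arm(linear=[[19, 1, 25], [18, 1, 25], [0, 0, 0], [0, 0, 0]], delta_rot=[[0, 0, 0.049], [0, 0, 0.049], [0, 0, 0], [0, 0, 0]], grip=[87, 87, 87, 87])

```text
time_s: 6.3
tcp_pos: [0.5217, 0.1359, 0.0886]
ee_rot: [[0.869, -0.495, 0.001], [-0.495, -0.869, 0.001], [0.001, -0.001, -1.0]]
wrist_force: [0.6, 0.1, 0.9]
gripper_width: 0.999
gripper_force: 0.0
```

Run:
```python
from h import *
s=sense();p=s['tcp_pos'];R=s['ee_rot'];print(p,np.degrees(np.arctan2(R[1,1],R[0,1]))%360,1000*R.T@(np.array([.5214,.1355,.024])-p))
```

```text
[0.52167401 0.13592683 0.08860461] 240.3463769087326 [-0.08889291  0.5876757  64.6038681 ]
```

step_arm(linear=[[0, 0.5, 25], [0, 0, 25], [0, 0, 14.5], [0, 0, 0], [0, 0, 0], [0, 0, 0], [0, 0, 0], [0, 0, 0], [0, 0, 0], [0, 0, 0]], delta_rot=[[0, 0, 0], [0, 0, 0], [0, 0, 0], [0, 0, 0], [0, 0, 0], [0, 0, 0], [0, 0, 0], [0, 0, 0], [0, 0, 0], [0, 0, 0]], grip=[87, 87, 87, 87, 87, 48, 48, 48, 48, 48])

```text
time_s: 7.55
tcp_pos: [0.5217, 0.1352, 0.0238]
ee_rot: [[0.869, -0.495, 0.001], [-0.495, -0.869, 0.0], [0.001, -0.001, -1.0]]
wrist_force: [0.0, 0.6, 4.9]
gripper_width: 0.601
gripper_force: 30.0
```

step_arm(linear=[[0, 0, -10], [0, 0, -30], [0, 0, -50], [0, 0, -50], [0, 0, -40], [0, 0, 0], [0, 0, 0]], delta_rot=[[0, 0, 0], [0, 0, 0], [0, 0, 0], [0, 0, 0], [0, 0, 0], [0, 0, 0], [0, 0, 0]], grip=[48, 48, 48, 48, 48, 48, 48])

```text
time_s: 8.43
tcp_pos: [0.5201, 0.1346, 0.202]
ee_rot: [[0.868, -0.496, -0.002], [-0.496, -0.868, -0.0], [-0.002, 0.001, -1.0]]
wrist_force: [-0.6, 0.7, -2.0]
gripper_width: 0.599
gripper_force: 30.0
```

Run:
```python
from h import *
s=sense();print(s['wrist_force'],s['gripper_width'])
plan([.4563,-.1044,.203],224-360,9)
```

```text
[-0.64211245  0.66811845 -2.02629025] 0.5993105815671248
az -119.76 turn/row 0.0315
[[7.0, 26.6, -0.1], [7.9, 26.3, -0.1], [8.7, 26.1, -0.1], [9.5, 25.8, -0.1], [10.3, 25.4, -0.1], [11.1, 25.2, -0.2], [11.9, 24.8, -0.1], [12.6, 24.3, -0.1], [13.4, 24.0, -0.1]]
```

step_arm(linear=[[7, 26.5, 0], [8, 26.5, 0], [8.5, 26, 0], [9.5, 26, 0], [10.5, 25.5, 0], [11, 25, 0], [12, 25, 0], [12.5, 24.5, 0], [13.5, 24, 0], [0, 0, 0]], delta_rot=[[0, 0, 0.0315], [0, 0, 0.0315], [0, 0, 0.0315], [0, 0, 0.0315], [0, 0, 0.0315], [0, 0, 0.0315], [0, 0, 0.0315], [0, 0, 0.0315], [0, 0, 0.0315], [0, 0, 0]], grip=[48, 48, 48, 48, 48, 48, 48, 48, 48, 48])

```text
time_s: 9.68
tcp_pos: [0.4556, -0.1056, 0.2012]
ee_rot: [[0.693, -0.721, -0.005], [-0.721, -0.693, -0.0], [-0.003, 0.003, -1.0]]
wrist_force: [0.1, 0.5, -2.2]
gripper_width: 0.607
gripper_force: 30.0
```

step_arm(linear=[[0, 0, 0], [0, 0, 0], [0, 0, 0]], delta_rot=[[0, 0, 0], [0, 0, 0], [0, 0, 0]], grip=[48, 48, 48])

```text
time_s: 10.05
tcp_pos: [0.4574, -0.1039, 0.2029]
ee_rot: [[0.696, -0.718, -0.0], [-0.718, -0.696, 0.0], [-0.0, 0.0, -1.0]]
wrist_force: [-0.1, 0.7, -1.6]
gripper_width: 0.603
gripper_force: 30.0
```

Run:
```python
from h import *
P=np.array([.4563,-.1044,.1535])
s=sense();p=s['tcp_pos'];R=s['ee_rot'];print(p,np.degrees(np.arctan2(R[1,1],R[0,1]))%360,1000*R.T@(P-p),s['wrist_force'],s['joints'].round(1))
c=cam('wrist')
for l in ['cap','cap_tabs','cap_lugs']:
    for r in landmark_of('wrist',l)[:1]:
        off={'cap':.0238,'cap_tabs':-.0182,'cap_lugs':.0108}[l]
        q=atz(c,r['point'],p[2]-off); print(l,r['point'],r['score'],1000*R.T@(q-p))
print('tcp px',proj(c,p))
save('held',c['img'][0:400])
t=cam('top');a=proj(t,p);b=cam('side');d=proj(b,p)
im=np.hstack([cv2.resize(k['img'][int(v[1])-30:int(v[1])+45,int(v[0])-37:int(v[0])+38],(390,390),interpolation=2) for k,v in((t,a),(b,d))])
cv2.imwrite('pics/held2.png',im[:,:,::-1])
```

```text
[ 0.45744353 -0.10387969  0.20288903] 224.0960835970092 [-0.41082861  1.17311237 49.38937042] [-0.05579252  0.67039705 -1.58126919] [  7.1   7.7 -22.3  -0.  -60.   37. ]
cap [329.0, 239.1] 0.74 [-0.29335479  1.39422892 23.8003561 ]
cap_tabs [327.1, 276.6] 0.82 [ -0.19620895   0.15404699 -18.19992437]
cap_lugs [325.3, 252.5] 0.73 [-2.32760685 -0.70962438 10.80038338]
tcp px [326.66649778 257.86052614]
```

View pics/held.png

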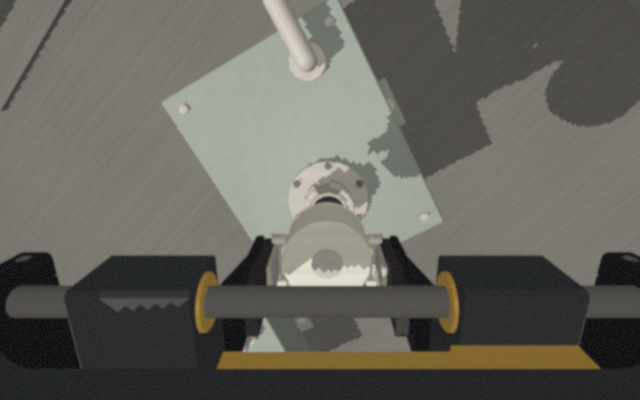

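The held picture shows the cap centred in the fingers with its axis near column 327, and the neck's gap straight ahead of it at (328,200). Next I approach the neck rim.

step_arm(linear=[[0, 1, 15], [-0.5, 0, 15], [0, 0, 10], [0, 0, 5], [0, 0, 0], [0, 0, 0], [0, 0, 0]], delta_rot=[[0, 0, 0], [0, 0, 0], [0, 0, 0], [0, 0, 0], [0, 0, 0], [0, 0, 0], [0, 0, 0]], grip=[48, 48, 48, 48, 48, 48, 48])

```text
time_s: 11.22
tcp_pos: [0.4565, -0.1048, 0.1585]
ee_rot: [[0.695, -0.719, 0.001], [-0.719, -0.695, 0.0], [0.001, -0.001, -1.0]]
wrist_force: [-1.1, -0.7, -1.0]
gripper_width: 0.6
gripper_force: 30.0
```

step_arm(linear=[[0, 0, 2], [0, 0, 2], [0, 0, 2], [0, 0, 2], [0, 0, 0]], delta_rot=[[0, 0, 0], [0, 0, 0], [0, 0, 0], [0, 0, 0], [0, 0, 0]], grip=[48, 48, 48, 48, 48])

```text
time_s: 11.85
tcp_pos: [0.4561, -0.1048, 0.1498]
ee_rot: [[0.695, -0.719, -0.001], [-0.719, -0.695, -0.0], [-0.0, 0.0, -1.0]]
wrist_force: [-0.2, 0.5, -1.4]
gripper_width: 0.601
gripper_force: 30.0
```

step_arm(linear=[[0, 0, 2], [0, 0, 2], [0, 0, 2], [0, 0, 0]], delta_rot=[[0, 0, 0], [0, 0, 0], [0, 0, 0], [0, 0, 0]], grip=[48, 48, 48, 48])

```text
time_s: 12.35
tcp_pos: [0.4561, -0.1048, 0.1438]
ee_rot: [[0.695, -0.719, -0.0], [-0.719, -0.695, -0.0], [-0.0, 0.0, -1.0]]
wrist_force: [-0.8, -1.0, -1.2]
gripper_width: 0.601
gripper_force: 30.0
```

step_arm(linear=[[0, 0, 1.5], [0, 0, 1.5], [0, 0, 1.5], [0, 0, 0]], delta_rot=[[0, 0, 0], [0, 0, 0], [0, 0, 0], [0, 0, 0]], grip=[48, 48, 48, 48])

```text
time_s: 12.85
tcp_pos: [0.4561, -0.1048, 0.1394]
ee_rot: [[0.695, -0.719, -0.0], [-0.719, -0.695, -0.0], [-0.0, 0.0, -1.0]]
wrist_force: [-0.1, 0.5, -2.1]
gripper_width: 0.598
gripper_force: 30.0
```

step_arm(linear=[[0, 0, 1.5], [0, 0, 1.5], [0, 0, 1], [0, 0, 0]], delta_rot=[[0, 0, 0], [0, 0, 0], [0, 0, 0], [0, 0, 0]], grip=[48, 48, 48, 48])

```text
time_s: 13.35
tcp_pos: [0.4562, -0.1048, 0.1355]
ee_rot: [[0.695, -0.719, -0.0], [-0.719, -0.695, -0.0], [-0.0, 0.0, -1.0]]
wrist_force: [-0.0, -0.3, -0.7]
gripper_width: 0.602
gripper_force: 30.0
```

step_arm(linear=[[0, 0, 1], [0, 0, 1], [0, 0, 1], [0, 0, 0], [0, 0, 0]], delta_rot=[[0, 0, 0], [0, 0, 0], [0, 0, 0], [0, 0, 0], [0, 0, 0]], grip=[48, 48, 48, 48, 48])

```text
time_s: 13.98
tcp_pos: [0.4564, -0.1048, 0.1329]
ee_rot: [[0.695, -0.719, 0.0], [-0.719, -0.695, -0.0], [0.0, -0.0, -1.0]]
wrist_force: [-1.5, -0.8, 3.9]
gripper_width: 0.606
gripper_force: 30.0
```

step_arm(linear=[[0, 0, 0.6], [0, 0, 0.5], [0, 0, 0], [0, 0, 0]], delta_rot=[[0, 0, 0], [0, 0, 0], [0, 0, 0], [0, 0, 0]], grip=[48, 48, 48, 48])

```text
time_s: 14.48
tcp_pos: [0.4564, -0.1048, 0.1319]
ee_rot: [[0.695, -0.719, 0.0], [-0.719, -0.695, -0.0], [0.0, -0.0, -1.0]]
wrist_force: [-2.5, 1.6, 6.2]
gripper_width: 0.603
gripper_force: 30.0
```

step_arm(linear=[[0, 0, 0], [0, 0, 0], [0, 0, 0], [0, 0, 0], [0, 0, 0]], delta_rot=[[0, 0, 0.08], [0, 0, 0.08], [0, 0, 0.08], [0, 0, 0.08], [0, 0, 0]], grip=[48, 48, 48, 48, 48])

```text
time_s: 15.1
tcp_pos: [0.4574, -0.105, 0.1321]
ee_rot: [[0.434, -0.901, 0.003], [-0.901, -0.434, -0.0], [0.001, -0.002, -1.0]]
wrist_force: [-1.3, -0.9, 4.3]
gripper_width: 0.601
gripper_force: 30.0
```

Run:
```python
from h import *
s=sense();R=s['ee_rot'];print(np.degrees(np.arctan2(R[1,1],R[0,1]))%360,s['wrist_force'],s['moment'],s['tcp_pos'])
```

```text
205.6959490568824 [-1.30564876 -0.91757853  4.34021272] [-0.08999893  0.35511056 -0.00221559] [ 0.45735499 -0.10496023  0.1321369 ]
```

step_arm(linear=[[0, 0, 0.3], [0, 0, 0], [0, 0, 0], [0, 0, 0], [0, 0, 0], [0, 0, 0], [0, 0, 0], [0, 0, 0]], delta_rot=[[0, 0, 0.12], [0, 0, 0.12], [0, 0, 0.12], [0, 0, 0.12], [0, 0, 0.12], [0, 0, 0.12], [0, 0, 0], [0, 0, 0]], grip=[48, 48, 48, 48, 48, 48, 48, 48])

```text
time_s: 16.1
tcp_pos: [0.4565, -0.1051, 0.1317]
ee_rot: [[-0.268, -0.963, 0.001], [-0.963, 0.268, -0.001], [0.0, -0.001, -1.0]]
wrist_force: [-2.5, -0.3, 6.2]
gripper_width: 0.603
gripper_force: 30.0
```

Run:
```python
from h import *
s=sense();R=s['ee_rot'];print(np.degrees(np.arctan2(R[1,1],R[0,1]))%360,s['wrist_force'],s['moment'],s['tcp_pos'])
```

```text
164.45494937694505 [-2.48214145 -0.3028495   6.20271676] [-0.08793126  0.70786087 -0.00108885] [ 0.45654152 -0.10508597  0.13169878]
```

Turned 60° with no resistance about z. Now on to the stop in smaller steps.

step_arm(linear=[[0, 0, 0], [0, 0, 0], [0, 0, 0], [0, 0, 0], [0, 0, 0], [0, 0, 0]], delta_rot=[[0, 0, 0.07], [0, 0, 0.07], [0, 0, 0.06], [0, 0, 0.04], [0, 0, 0], [0, 0, 0]], grip=[48, 48, 48, 48, 48, 48])

```text
time_s: 16.85
tcp_pos: [0.4561, -0.105, 0.1316]
ee_rot: [[-0.489, -0.872, -0.0], [-0.872, 0.489, -0.0], [0.001, 0.0, -1.0]]
wrist_force: [-2.5, 0.8, 7.4]
gripper_width: 0.604
gripper_force: 30.0
```

Run:
```python
from h import *
s=sense();R=s['ee_rot'];print(np.degrees(np.arctan2(R[1,1],R[0,1]))%360,s['wrist_force'],s['moment'],s['tcp_pos'])
```

```text
150.71095181513886 [-2.50050754  0.7702326   7.43265922] [0.17547661 0.90252556 0.0490303 ] [ 0.45609104 -0.10496699  0.13156677]
```

step_arm(linear=[[0, 0, 0], [0, 0, 0], [0, 0, 0], [0, 0, 0]], delta_rot=[[0, 0, 0.03], [0, 0, 0.03], [0, 0, 0], [0, 0, 0]], grip=[48, 48, 48, 48])

```text
time_s: 17.35
tcp_pos: [0.4562, -0.1048, 0.1315]
ee_rot: [[-0.54, -0.841, -0.0], [-0.841, 0.54, -0.0], [0.0, 0.0, -1.0]]
wrist_force: [-2.8, 1.0, 6.3]
gripper_width: 0.601
gripper_force: 30.0
```

Run:
```python
from h import *
s=sense();R=s['ee_rot'];print(np.degrees(np.arctan2(R[1,1],R[0,1]))%360,s['wrist_force'],s['moment'],s['tcp_pos'])
```

```text
147.28440069526513 [-2.80501554  1.02921609  6.33455109] [0.51489011 0.84989697 0.10257106] [ 0.45617193 -0.10475789  0.13154212]
```

step_arm(linear=[[0, 0, 0], [0, 0, 0], [0, 0, 0], [0, 0, 0]], delta_rot=[[0, 0, 0.03], [0, 0, 0.03], [0, 0, 0], [0, 0, 0]], grip=[48, 48, 48, 48])

```text
time_s: 17.85
tcp_pos: [0.4561, -0.1048, 0.1316]
ee_rot: [[-0.589, -0.808, -0.0], [-0.808, 0.589, -0.0], [0.0, 0.0, -1.0]]
wrist_force: [-2.6, 2.0, 7.1]
gripper_width: 0.606
gripper_force: 30.0
```

Run:
```python
from h import *
s=sense();R=s['ee_rot'];print(np.degrees(np.arctan2(R[1,1],R[0,1]))%360,s['wrist_force'],s['moment'],s['tcp_pos'])
```

```text
143.9077984766453 [-2.63699941  1.96349871  7.13793148] [0.427595   0.93428145 0.27117437] [ 0.45614449 -0.10475349  0.13155384]
```

The moment about z is building (0.05, 0.10, 0.27 N m), so the lugs are on the stop. Now I let go.

step_arm(linear=[[0, 0, 0], [0, 0, 0], [0, 0, 0], [0, 0, 0], [0, 0, 0], [0, 0, 0]], delta_rot=[[0, 0, 0], [0, 0, 0], [0, 0, 0], [0, 0, 0], [0, 0, 0], [0, 0, 0]], grip=[87, 87, 87, 87, 87, 87])

```text
time_s: 18.6
tcp_pos: [0.4563, -0.1048, 0.1311]
ee_rot: [[-0.59, -0.807, 0.0], [-0.807, 0.59, 0.0], [-0.0, -0.0, -1.0]]
wrist_force: [0.6, -0.0, 0.6]
gripper_width: 0.993
gripper_force: 0.0
```

step_arm(linear=[[0, 0, -10], [0, 0, -20], [0, 0, -30], [-20, 0, -10], [-20, 0, 0], [0, 0, 0], [0, 0, 0]], delta_rot=[[0, 0, 0], [0, 0, 0], [0, 0, 0], [0, 0, 0], [0, 0, 0], [0, 0, 0], [0, 0, 0]], grip=[87, 87, 87, 87, 87, 87, 87])

```text
time_s: 19.48
tcp_pos: [0.4793, -0.0721, 0.1999]
ee_rot: [[-0.59, -0.808, -0.003], [-0.808, 0.59, -0.0], [0.002, 0.002, -1.0]]
wrist_force: [0.2, 0.4, -0.4]
gripper_width: 0.997
gripper_force: 0.0
```

Run:
```python
from h import *
s=sense();print(s['tcp_pos'],s['wrist_force'])
c=cam('wrist');N=400;mm=.05
src=np.float32([proj(c,[.4563+sx*mm,-.1045+sy*mm,.1377]) for sx,sy in [(-1,1),(1,1),(1,-1),(-1,-1)]])
H=cv2.getPerspectiveTransform(src,np.float32([[0,0],[N,0],[N,N],[0,N]]))
w=cv2.warpPerspective(c['img'],H,(N,N),flags=cv2.INTER_CUBIC)
b=cam('side');d=proj(b,[.4563,-.1045,.13]).astype(int)
save('fin',np.hstack([w,cv2.resize(b['img'][d[1]-30:d[1]+30,d[0]-30:d[0]+30],(400,400),interpolation=2)]))
```

```text
[ 0.47932481 -0.07209401  0.19992949] [ 0.1575714   0.37342091 -0.39851965]
```

View pics/fin.png

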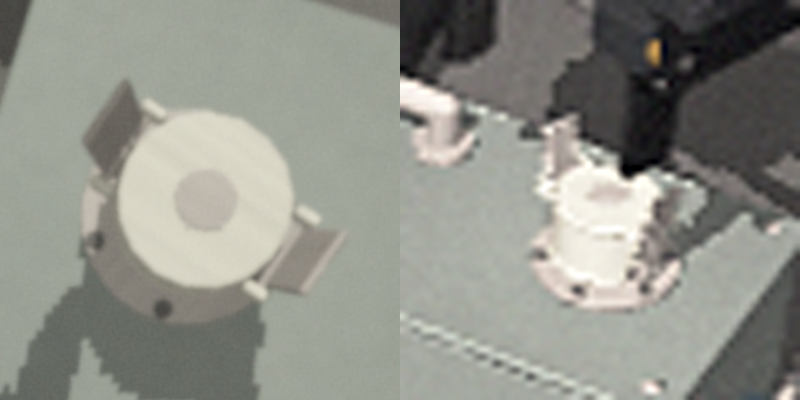

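The final view shows both tabs equally sprung out, about 61 mm between their top edges and the same as at rest on the bench. The tab axis is at 146°, at the stop, and the cap sits level on the neck.

```bash
python3 -c "
from station import finish_job
print(finish_job())"
```

```text
the job is handed in; nothing more can be done
None
```

I put the cap on the larger grey tank's neck, pressed it down with about 7 N and turned it clockwise to the stop; both tabs then sprang fully out, and I handed the job in at about 20 s.

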